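# Clamp the paint tin in the bench tin clamp

## Task

The green-banded paint tin is standing loose in the bench clamp. Free the locked sliding jaw by turning its yellow wing knob anticlockwise, slide the jaw forward so that it gently pushes the tin fully home and snug against the fixed blue jaw, then turn the knob fully back clockwise to lock the jaw there. Do not crush or tip the tin, and leave the other things on the bench where they stand.

Things in the scene. Friction and masses are not known exactly. Their poses are not given: they have to be found in the camera images.
- clamp: bench tin clamp, fixed to the bench: a flat aluminium bed 140 (x) x 390 (y) x 16 mm, spanning its own y from -210 to +180 mm. Origin on the bench under the bed, on the centre line. Its y axis is the sliding direction: +y runs from the sliding jaw to the fixed blue jaw (an upright plate 100 mm wide, 64 mm high above the bed) at the +y end. Place and yaw vary.
- stop_face (a point): foot of the fixed jaw's flat face, on the centre line, on the bed's top face (clamp frame x 0, y 129, z 16 mm); axes as the clamp's. The face looks to -y, at the sliding jaw. Fully home, the tin touches it: the tin's axis is then 44 mm short of this face.
- jaw: sliding jaw. Origin at the foot (on the bed, 16 mm above the bench) of its flat blue front face, on the centre line; axes as the clamp's. Face 85 mm wide, 65 high, 12 thick, looking to +y; behind it a grey block 80 wide, 33 high reaches to y -130 and bears the knob. Face travels from clamp y -60 to +55 mm. Free, it slides with about 3 N. It touches the tin when the tin's axis is 44 mm ahead.
- knob (a joint): clamp knob angle in rad, growing anticlockwise seen from above: 0 = fully clockwise, locked, the wing in line with the sliding direction; 1.4 = fully anticlockwise, free, the wing across it. Stops at both ends. The brake bites below about 0.65; locked, the jaw holds against about 25 N. Turning takes about 0.2 N m.
- knob_grip (a point): point to grip the knob, on its upright axis (jaw frame x 0, y -95 mm), 83 mm above the bench. The yellow wing is an upright bar 70 mm long, 16 mm thick and 34 mm high (from 65 to 99 mm above the bench, the carriage's top at 49 mm). The point's y axis runs along the wing, its x axis across it.
- tin: steel paint tin with a green band, 88 mm diameter, 95 mm high, about 0.6 kg, standing loose on the clamp's bed between the jaws. Origin at the centre of its underside.
- big_tin: bystander: large tin with a white band, 108 mm diameter, 120 mm high, beside the clamp; origin at the centre of its underside
- jar: bystander: amber jar, 72 mm diameter, 110 mm high, beside the clamp; origin at the centre of its underside
- spatula: bystander: spatula 260 mm long, lying beside the clamp on the robot's side; origin under its middle, x along it
- bottle: bystander: white bottle, 74 mm diameter, 170 mm high; origin at the centre of its underside
- red_tin: bystander: tin with a red band, 80 mm diameter, 100 mm high; origin at the centre of its underside
- pot: bystander: open white plastic pot, 90 mm diameter, 90 mm high; origin at the centre of its underside

How it is judged (in metres and radians):
On the way, in this order (a step that is already met when the one before it is completed fails the run):
1. the knob is turned anticlockwise past 0.8 rad: the jaw is free (value of joint knob above 0.8 rad), for 0.1 s.
2. the jaw has pushed the tin home: the tin stands on the bed within 3 mm of the fixed jaw and within 35 mm of the centre line, and the sliding jaw's face is within 3 mm of the tin (y of tin in the frame of stop_face above -0.047 m and x of tin in the frame of stop_face between -0.035 and 0.035 m and y of tin in the frame of jaw below 0.047 m and z of tin in the frame of stop_face below 0.006 m), for 0.1 s.
At the end, for the whole second after the job is handed in: The tin stands upright on the bed, at rest, within 3 mm of the fixed jaw's face and within 35 mm of the centre line; the jaw's face is within 3 mm of the tin; the knob is turned back clockwise to lock (below 0.25 rad) (all of step 2 and value of joint knob below 0.25 rad and angle between tin's own z axis and vertical below 0.06 rad and linear speed of tin below 0.01 m/s); the robot touches nothing.
It fails at once if the jaw squeezes the tin with more than 50 N (contact force between jaw and tin above 50 N).
It fails at once if the tin is tipped by more than 0.25 rad (angle between tin's own z axis and vertical above 0.25 rad).
It fails at once if a bystander is moved by more than 20 mm (distance of any of big_tin, jar, spatula, bottle, red_tin, pot from where it was at the start of the episode above 0.02 m).
It also fails if it takes over 48 s, if anything falls off the work surface, if the arm or the gripper's body presses on something with over 40 N, if the wrist force passes 120 N, or if a joint passes its speed limit or range.

## Robot

A 7-joint arm with a two-finger parallel gripper is mounted at the origin on the work surface. World frame = base frame: x ahead of the robot, y to its left, z up, the work surface at z = 0. Lengths are in mm, angles in rad, forces in N, time in s.
With the tool pointing down it reaches from about 425 to 875 mm from the base axis. Payload 8.4 kg.
Tool frame: the origin (TCP) lies at the very end of the fingers, on their centre line; the grasp point (between the pads) lies 19 mm behind it; z points along the fingers, y is the line along which they close (so a half turn about z gives the same grasp; the last joint's range is limited). The gripper opens to 85 mm and grips with 20 to 120 N. Pads are 22 mm wide; open, the fingers measure 114 mm over their backs; the gripper's body (76 mm by 85 mm) begins 54 mm behind the grasp point. The pads swing forward as they close: fully open they stand 13 mm farther back than shut.
Start: joints at [-0.099, 0.333, 0.04, 1.465, -0.013, 1.343, -0.059], TCP at [649.972, -0.012, 231.308] pointing down, gripper open.
Joint ranges: [-2.58, 2.58], [-0.38, 2.09], [-1.3, 1.39], [0.25, 2.4], [-1.5, 4.64], [0.08, 2.09], [-2.65, 2.65]. Speed limits (rad/s): [2.22, 2.22, 2.79, 2.79, 3.14, 3.14, 3.14].

## Interface

Orientations are given as a rotation vector (axis times angle).
In Python, from bench import robot, viewer, order, recognise, silhouettes, tip_of gives the robot as it stands.
- The arm moves only by the tool apply_moves, never from a script. Its argument "deltas" is a list of rows, each an object of numbers: "dx", "dy", "dz": the shift along the tool's x, y, z in mm; "wx", "wy", "wz": the turn, a rotation vector about the tool's x, y, z in rad. In form: [{"dx": .., "dy": .., "dz": .., "wx": .., "wy": .., "wz": ..}, ...]. A call has 1 to 20 rows; each row is the pose to reach, as a shift and turn from the pose commanded when the call began, along the tool's axes at that moment; what a row does not reach only later rows make up. A row lasts 1/8 s, in which the tool goes at most 62.5 mm and 10.7 degrees, less where a joint would pass 70% of its speed; a pose out of reach is approached as far as the arm can. A call with a gripper value outside its range is refused whole. "grip" is the opening, from 0 (shut) to 1 (fully open), set as the call begins (left out, the last holds). The fingers move at their own pace and stop on an object; "newtons" is the grip in N (left out, the last holds). Time passes only in rows, so rows that repeat a pose let the fingers close. It gives the time, the measured TCP pose, the force, the opening and the grip force at its end, in the units of the state.
- robot.get_obs(): the state, without advancing time (a new reading comes with each control period).
- viewer.camera(name): name is "scene" or "side" or "wrist"; returns a dict with "image" (420x560x3 uint8, blue, green, red), "fx", "fy", "cx", "cy" (pixels), "extrinsics" (4x4, takes a point from world to camera coordinates). Camera axes: x right, y up, looking along -z (the intrinsics and any distortion apply to the point x, -y, -z); pixel columns grow to the right and rows downward; lengths in mm; the calibration is good to about 2 mm. The wrist camera is an equidistant fisheye: a pixel r from the principal point sees the ray r / f radians off the axis. A picture is of the moment at which its call begins. There is no depth.
- order.finish_job(): hands the job in; it is judged then, once.
Trained networks look in a picture, given as the dict that the camera call returned (one of the last four; its "shot" number tells which), for a name from the list of things; names that differ only in an ending like _2 or _b are one class to them, and where a whole thing is asked for, a point or a joint stands for the part that bears it (a point fixed in the world has none). Each returns a list of dicts, best first, with "score" (0 to 1); they miss things now and then, are a little off and sometimes report something else, mostly with a low value. They report only what shows in the picture. A call takes as long as a camera call.
- recognise(picture, query): "point" ([column, row] in pixels, amid what is visible of it).
- silhouettes(picture, query): "pixels" (420x560 bool, what is visible of it) and "point" ([column, row] in pixels, amid what is visible of it).
- tip_of(picture, query): "point" ([column, row] in pixels: a listed point, or the origin of a listed thing).
The state is a dict: "time": time; "q": joint angles; "joint_vel": joint speeds; "joint_efforts": joint torques, N m; "eef_pos": TCP position; "tcp_rot": TCP orientation; "wrist_force": force on the tool from outside, world axes, zero at the start; "moment": the same for the moment, N m; "opening": finger opening in mm; "grip_force": force on a finger pad.
Only numpy, scipy, OpenCV 4.12 (cv2) and the standard library are available. Lean on these libraries where they do the work, as an engineer would, in place of code of your own. Each camera call takes 0.05 s, during which the arm holds its last target. There are 200 camera calls.

## Working session

There is one attempt and no reset: what is moved stays moved. The work goes in short steps, Python scripts to look and compute and a tool call to move; the robot and the scene stay as the last step left them, time stands still between calls to the robot, and variables do not carry over. Pictures are saved under pics/ and viewed, at most 10 in all, crops included, and the job is handed in when it is done.

Besides the shell and the picture viewer there is one more tool, called after "Emit:" as a command line: name --argument value ..., lists and objects as JSON in quotes. apply_moves: Moves the arm, as the interface text tells. Its arguments: {"type":"object","properties":{"deltas":{"type":"array"},"grip":{"type":"number"},"newtons":{"type":"number"}},"required":["deltas"]}

```bash
mkdir -p pics; cat > h.py <<'E'
import numpy as np, cv2
from bench import robot, viewer, order, recognise, silhouettes, tip_of
from scipy.spatial.transform import Rotation as R
def ray(p,uv):
    E=np.array(p["extrinsics"]);u=(uv[0]-p["cx"])/p["fx"];v=(uv[1]-p["cy"])/p["fy"]
    if p.get("name")=="wrist":
        r=np.hypot(u,v);s=np.sin(r)/r if r>1e-9 else 1;d=np.array([u*s,-v*s,-np.cos(r)])
    else: d=np.array([u,-v,-1.])
    o=-E[:3,:3].T@E[:3,3];d=E[:3,:3].T@d
    return o,d/np.linalg.norm(d)
def atz(p,uv,z):
    o,d=ray(p,uv);return o+d*(z-o[2])/d[2]
def shot(n):
    p=dict(viewer.camera(n)); p["name"]=n; return p
E
python3 - <<'E'
from h import *
s=robot.get_obs();print({k:np.round(v,3) for k,v in s.items()})
for n in ("scene","side","wrist"):
    p=shot(n);cv2.imwrite(f"pics/{n}0.png",p["image"]);print(n,[k for k in p])
    for q,z in (("knob_grip",83),("stop_face",16),("jaw",16),("tin",16),("clamp",0)):
        t=tip_of(p,q)
        for a in t[:2]: print(n,q,round(a["score"],2),np.round(a["point"]),np.round(atz(p,a["point"],z)))
E
```

```text
{'time': np.float64(0.0), 'q': array([-0.099,  0.334,  0.04 ,  1.466, -0.013,  1.343, -0.059]), 'joint_vel': array([-0.003, -0.001,  0.   ,  0.001, -0.001,  0.001, -0.001]), 'joint_efforts': array([ 0.0000e+00, -6.5855e+01,  1.3660e+00, -4.0555e+01,  1.7000e-02,
        1.3000e-02, -0.0000e+00]), 'eef_pos': array([ 6.49542e+02, -2.60000e-02,  2.30417e+02]), 'tcp_rot': array([-2.221e+00, -2.221e+00,  2.000e-03]), 'wrist_force': array([0.425, 0.957, 0.912]), 'moment': array([-0.02,  0.01,  0.04]), 'grip_force': np.float64(0.0), 'opening': np.float64(85.325)}
scene ['image', 'fx', 'fy', 'cx', 'cy', 'extrinsics', 'shot', 'name']
scene knob_grip 0.8 [222. 223.] [ 503. -167.   83.]
scene stop_face 0.86 [309. 210.] [625.  85.  16.]
scene jaw 0.66 [252. 234.] [549. -97.  16.]
scene tin 0.56 [286. 218.] [589.  13.  16.]
scene clamp 0.72 [269. 229.] [566. -42.   0.]
side ['image', 'fx', 'fy', 'cx', 'cy', 'extrinsics', 'shot', 'name']
side knob_grip 0.46 [257. 247.] [ 508. -163.   83.]
side stop_face 0.88 [284. 200.] [628.  68.  16.]
side stop_face 0.67 [270. 139.] [630. 397.  16.]
side jaw 0.87 [266. 241.] [544. -92.  16.]
side tin 0.79 [277. 217.] [592.   1.  16.]
side clamp 0.62 [267. 234.] [551. -52.   0.]
wrist ['image', 'fx', 'fy', 'cx', 'cy', 'extrinsics', 'shot', 'name']
wrist knob_grip 0.69 [137. 164.] [508.  30.  83.]
wrist stop_face 0.71 [262. 117.] [626.  69.  16.]
wrist jaw 0.55 [202. 250.] [549. -89.  16.]
wrist tin 0.83 [237. 169.] [598.  10.  16.]
```

View pics/scene0.png

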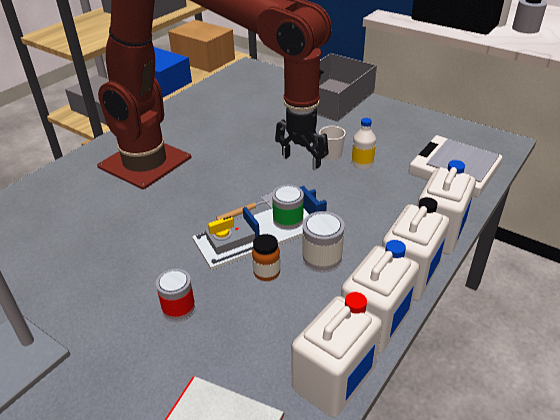

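View pics/wrist0.png

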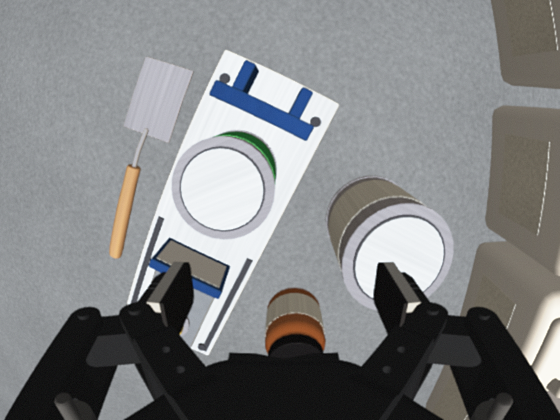

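The scene view shows the clamp running up-right, with the knob wing at (222,227) in line with the slide. In the wrist view the fixed jaw is at (262,110), the tin at (222,188), the jaw face at (190,268), and the jar (293,320) and big tin (400,255) stand at the side. I'll go above the knob and look from there.

Emit:
apply_moves --deltas '[{"dx": -43,"dy": -36,"dz": 0,"wz": 0.12},{"dx": -86,"dy": -72,"dz": 0,"wz": 0.24},{"dx": -130,"dy": -110,"dz": 0,"wz": 0.36},{"dx": -170,"dy": -145,"dz": 0,"wz": 0.445},{"dx": -170,"dy": -145,"dz": 0,"wz": 0.445},{"dx": -170,"dy": -145,"dz": 0,"wz": 0.445},{"dx": -170,"dy": -145,"dz": 0,"wz": 0.445}]' --grip 1

```text
$.deltas[0]: bad value
```

```bash
python3 - <<'E'
from h import *
s=robot.get_obs();print({k:np.round(s[k],3) for k in ("time","q","eef_pos","tcp_rot")})
p=shot("wrist");cv2.imwrite("pics/wrist1.png",p["image"])
for q,z in (("knob_grip",83),("stop_face",16),("jaw",16),("tin",16),("clamp",0),("jar",0),("big_tin",0)):
    for a in tip_of(p,q)[:2]: print(q,round(a["score"],2),np.round(a["point"]),np.round(atz(p,a["point"],z)))
p2=shot("scene")
for q,z in (("jar",0),("big_tin",0),("knob_grip",83)):
    for a in tip_of(p2,q)[:1]: print(q,round(a["score"],2),np.round(a["point"]),np.round(atz(p2,a["point"],z)))
for a in silhouettes(p,"knob")[:2]:
    m=a["pixels"]; print(a["score"],a["point"],m.sum())
E
```

```text
{'time': np.float64(0.9), 'q': array([-0.099,  0.333,  0.04 ,  1.465, -0.013,  1.343, -0.058]), 'eef_pos': array([ 6.49970e+02, -1.70000e-02,  2.31332e+02]), 'tcp_rot': array([-2.221, -2.221, -0.   ])}
knob_grip 0.62 [368. 220.] [733. -27.  83.]
stop_face 0.7 [260. 116.] [625.  70.  16.]
jaw 0.96 [200. 253.] [547. -94.  16.]
jaw 0.44 [235. 168.] [596.  12.  16.]
tin 0.64 [237. 170.] [598.   9.  16.]
jar 0.67 [289. 304.] [ 658. -178.    0.]
big_tin 0.95 [368. 221.] [755. -57.   0.]
jar 0.97 [266. 273.] [ 666. -186.    0.]
big_tin 0.83 [320. 256.] [749. -49.   0.]
```

View pics/wrist1.png

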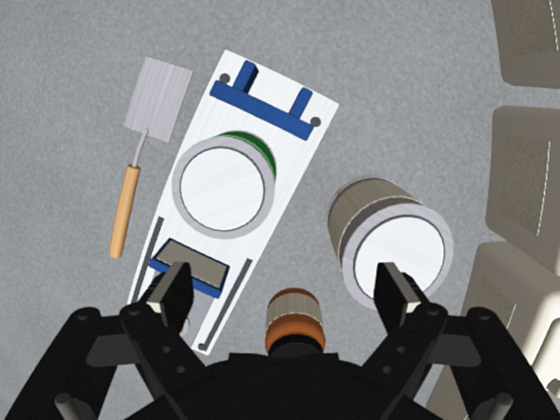

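The wrist picture is unchanged, because the move was refused. I'll resend it with all six keys in each row.

Emit:
apply_moves --deltas '[{"dx": -43,"dy": -36,"dz": 0,"wx": 0,"wy": 0,"wz": 0.12},{"dx": -86,"dy": -72,"dz": 0,"wx": 0,"wy": 0,"wz": 0.24},{"dx": -130,"dy": -110,"dz": 0,"wx": 0,"wy": 0,"wz": 0.36},{"dx": -170,"dy": -145,"dz": 0,"wx": 0,"wy": 0,"wz": 0.445},{"dx": -170,"dy": -145,"dz": 0,"wx": 0,"wy": 0,"wz": 0.445},{"dx": -170,"dy": -145,"dz": 0,"wx": 0,"wy": 0,"wz": 0.445}]' --grip 1

```text
time: 2.3
eef_pos: [505.3, -169.5, 231.6]
tcp_rot: [2.656, 1.677, 0.001]
wrist_force: [-0.3, 0.9, -0.3]
opening: 85.4
grip_force: 0.0
```

```bash
python3 - <<'E'
from h import *
s=robot.get_obs();print({k:np.round(s[k],3) for k in ("time","q","eef_pos","tcp_rot")})
p=shot("wrist");cv2.imwrite("pics/wrist2.png",p["image"])
P=R.from_rotvec(s["tcp_rot"]).as_matrix()
for q,z in (("knob_grip",83),("stop_face",16),("jaw",16),("tin",16),("clamp",0)):
    for a in tip_of(p,q)[:2]: print(q,round(a["score"],2),np.round(a["point"]),np.round(atz(p,a["point"],z)))
for a in silhouettes(p,"knob")[:2]: print(a["score"],a["point"],a["pixels"].sum())
# yellow top of wing
hsv=cv2.cvtColor(p["image"],cv2.COLOR_BGR2HSV)
m=cv2.inRange(hsv,(22,150,120),(35,255,255));n,l,st,c=cv2.connectedComponentsWithStats(m)
for i in range(1,n):
    if st[i,4]>100: print(st[i],c[i],cv2.minAreaRect(np.argwhere(l==i)[:,::-1].astype(np.float32)))
E
```

```text
{'time': np.float64(2.3), 'q': array([ 0.066,  0.092,  0.187,  1.758, -0.018,  1.293, -0.187]), 'eef_pos': array([ 505.343, -169.506,  231.583]), 'tcp_rot': array([2.656e+00, 1.677e+00, 1.000e-03])}
knob_grip 0.67 [286. 200.] [ 505. -177.   83.]
jaw 0.84 [288.  98.] [548. -90.  16.]
clamp 0.56 [289.  54.] [573. -44.   0.]
0.78 [283.5, 193.8] 1951
[267 162  35  76 414] [284.59661836 194.54830918] ((280.96038818359375, 199.0020294189453), (33.1722526550293, 74.9454345703125), 11.09372329711914)
```

View pics/wrist2.png

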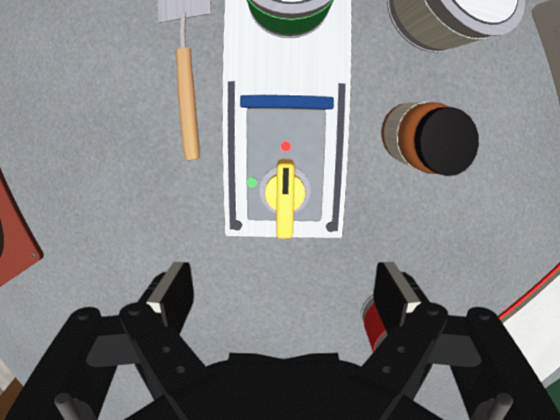

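The wing shows clearly from (286,161) to (285,238), with the jaw face at (287,101) and the rails beside it. Nothing is near it. I'll project the wing ends and the bed edges.

```bash
python3 - <<'E'
from h import *
p=shot("wrist");s=robot.get_obs();T=R.from_rotvec(s["tcp_rot"]).as_matrix()
print(ray(p,(280,210))[0])
im=cv2.resize(p["image"][150:250,240:340],None,fx=6,fy=6,interpolation=cv2.INTER_CUBIC);cv2.imwrite("pics/w2c.png",im)
for nm,uv,z in (("wfar",(287,161),99),("wnear",(285,238),99),("fL",(241,97),81),("fR",(333,97),81),("cornerL",(225,236),16),("cornerR",(342,238),16),("grip",(286,200),83)):
    w=atz(p,uv,z);print(nm,w.round(1),(T.T@(w-s["eef_pos"])).round(1))
E
```

```text
[ 537.06906164 -102.14562695  374.27117035]
wfar [ 521.9 -141.8   99. ] [ 32.3   3.1 132.2]
wnear [ 490.1 -204.9   99. ] [-38.3   1.6 132.2]
fL [509.  -73.8  81. ] [ 88.1 -37.7 150.2]
fR [ 583.2 -108.8   81. ] [ 88.4  44.3 150.2]
cornerL [ 411.9 -203.    16. ] [-70.2 -69.8 215.2]
cornerR [ 537.7 -265.7   16. ] [-72.8  70.7 215.2]
grip [ 504.6 -176.8   83. ] [ -6.8   2.5 148.2]
```

View pics/w2c.png

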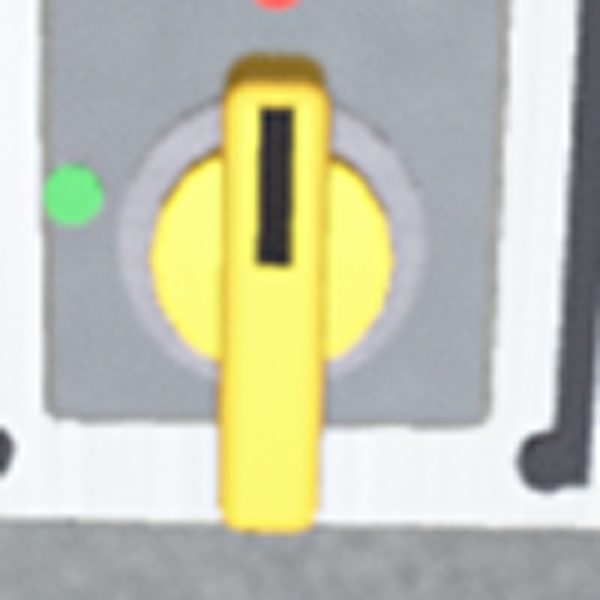

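Wing centre in the tool frame is about (-4.5, +2), with yaw off by about +0.01.

Emit:
apply_moves --deltas '[{"dx": -4.5,"dy": 2,"dz": 45,"wx": 0,"wy": 0,"wz": 0.01},{"dx": -4.5,"dy": 2,"dz": 90,"wx": 0,"wy": 0,"wz": 0.01},{"dx": -4.5,"dy": 2,"dz": 130,"wx": 0,"wy": 0,"wz": 0.01},{"dx": -4.5,"dy": 2,"dz": 155,"wx": 0,"wy": 0,"wz": 0.01},{"dx": -4.5,"dy": 2,"dz": 166,"wx": 0,"wy": 0,"wz": 0.01},{"dx": -4.5,"dy": 2,"dz": 166,"wx": 0,"wy": 0,"wz": 0.01}]' --grip 1

```text
time: 3.45
eef_pos: [504.8, -174.8, 65.2]
tcp_rot: [-2.665, -1.663, 0.001]
wrist_force: [0.1, -0.1, 0.2]
opening: 85.2
grip_force: 0.0
```

Emit:
apply_moves --deltas '[{"dx": 0,"dy": 0,"dz": 0,"wx": 0,"wy": 0,"wz": 0},{"dx": 0,"dy": 0,"dz": 0,"wx": 0,"wy": 0,"wz": 0},{"dx": 0,"dy": 0,"dz": 0,"wx": 0,"wy": 0,"wz": 0},{"dx": 0,"dy": 0,"dz": 0,"wx": 0,"wy": 0,"wz": 0},{"dx": 0,"dy": 0,"dz": 0,"wx": 0,"wy": 0,"wz": 0},{"dx": 0,"dy": 0,"dz": 0,"wx": 0,"wy": 0,"wz": 0},{"dx": 0,"dy": 0,"dz": 0,"wx": 0,"wy": 0,"wz": 0},{"dx": 0,"dy": 0,"dz": 0,"wx": 0,"wy": 0,"wz": 0}]' --grip 0 --newtons 50

```text
time: 4.45
eef_pos: [504.6, -174.8, 65.8]
tcp_rot: [-2.665, -1.663, 0.0]
wrist_force: [-2.5, 1.2, 6.3]
opening: 15.3
grip_force: 49.0
```

Emit:
apply_moves --deltas '[{"dx": 0,"dy": 0,"dz": 0,"wx": 0,"wy": 0,"wz": -0.12},{"dx": 0,"dy": 0,"dz": 0,"wx": 0,"wy": 0,"wz": -0.24},{"dx": 0,"dy": 0,"dz": 0,"wx": 0,"wy": 0,"wz": -0.36},{"dx": 0,"dy": 0,"dz": 0,"wx": 0,"wy": 0,"wz": -0.48},{"dx": 0,"dy": 0,"dz": 0,"wx": 0,"wy": 0,"wz": -0.6},{"dx": 0,"dy": 0,"dz": 0,"wx": 0,"wy": 0,"wz": -0.72},{"dx": 0,"dy": 0,"dz": 0,"wx": 0,"wy": 0,"wz": -0.84},{"dx": 0,"dy": 0,"dz": 0,"wx": 0,"wy": 0,"wz": -0.96},{"dx": 0,"dy": 0,"dz": 0,"wx": 0,"wy": 0,"wz": -1.08},{"dx": 0,"dy": 0,"dz": 0,"wx": 0,"wy": 0,"wz": -1.2},{"dx": 0,"dy": 0,"dz": 0,"wx": 0,"wy": 0,"wz": -1.3},{"dx": 0,"dy": 0,"dz": 0,"wx": 0,"wy": 0,"wz": -1.36},{"dx": 0,"dy": 0,"dz": 0,"wx": 0,"wy": 0,"wz": -1.36}]'

```text
time: 6.08
eef_pos: [504.8, -174.7, 65.7]
tcp_rot: [-1.027, -2.969, -0.0]
wrist_force: [-2.2, 1.1, 5.7]
opening: 15.2
grip_force: 49.0
```

```bash
python3 - <<'E'
from h import *
s=robot.get_obs();print({k:np.round(s[k],3) for k in ("time","q","eef_pos","tcp_rot","wrist_force","moment","opening")})
T=R.from_rotvec(s["tcp_rot"]).as_matrix();print(T.round(3))
d=np.array([626,73.])-np.array([547.5,-92]);print(np.degrees(np.arctan2(d[1],d[0])))
p=shot("wrist");cv2.imwrite("pics/wrist3.png",p["image"])
for n in ("scene","side"):
    q=shot(n)
    for k in ("stop_face","jaw","tin"):
        for a in tip_of(q,k)[:1]: print(n,k,a["score"],atz(q,a["point"],16).round(1))
E
```

```text
{'time': np.float64(6.075), 'q': array([ 0.25 ,  0.254,  0.   ,  1.931, -0.   ,  0.957,  1.155]), 'eef_pos': array([ 504.764, -174.747,   65.659]), 'tcp_rot': array([-1.027, -2.969, -0.   ]), 'wrist_force': array([-2.16 ,  1.069,  5.675]), 'moment': array([0.46 , 0.48 , 0.115]), 'opening': np.float64(15.171)}
[[-0.786  0.618 -0.   ]
 [ 0.618  0.786  0.   ]
 [ 0.     0.    -1.   ]]
64.55687697711686
scene stop_face 0.58 [629.1  75.8  16. ]
scene jaw 0.85 [557.9 -84.1  16. ]
scene tin 0.76 [585.2  12.6  16. ]
side stop_face 0.69 [624.5  65.   16. ]
side jaw 0.73 [551.3 -83.7  16. ]
side tin 0.56 [595.2  10.4  16. ]
```

View pics/wrist3.png

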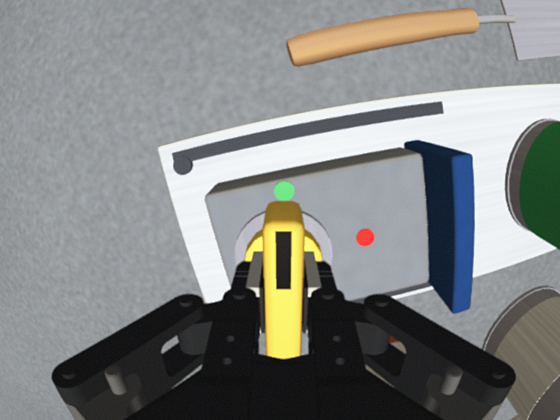

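The wing now points at the green mark, so the jaw is free. The slide direction in tool axes is (0.211, 0.977). The expected travel is about 92 mm, with tin contact near 66 mm. I'll do 50 mm first.

Emit:
apply_moves --deltas '[{"dx": 1.1,"dy": 4.9,"dz": 0,"wx": 0,"wy": 0,"wz": 0},{"dx": 2.6,"dy": 12.2,"dz": 0,"wx": 0,"wy": 0,"wz": 0},{"dx": 4.2,"dy": 19.5,"dz": 0,"wx": 0,"wy": 0,"wz": 0},{"dx": 5.8,"dy": 26.9,"dz": 0,"wx": 0,"wy": 0,"wz": 0},{"dx": 7.4,"dy": 34.2,"dz": 0,"wx": 0,"wy": 0,"wz": 0},{"dx": 9,"dy": 41.5,"dz": 0,"wx": 0,"wy": 0,"wz": 0},{"dx": 10,"dy": 46.4,"dz": 0,"wx": 0,"wy": 0,"wz": 0},{"dx": 10.6,"dy": 48.9,"dz": 0,"wx": 0,"wy": 0,"wz": 0},{"dx": 10.6,"dy": 48.9,"dz": 0,"wx": 0,"wy": 0,"wz": 0}]'

```text
time: 7.65
eef_pos: [527.0, -129.9, 65.6]
tcp_rot: [1.028, 2.968, 0.0]
wrist_force: [-2.1, 0.3, 5.8]
opening: 15.6
grip_force: 49.0
```

Emit:
apply_moves --deltas '[{"dx": 0.5,"dy": 2.4,"dz": 0,"wx": 0,"wy": 0,"wz": 0},{"dx": 1.1,"dy": 4.9,"dz": 0,"wx": 0,"wy": 0,"wz": 0},{"dx": 1.6,"dy": 7.3,"dz": 0,"wx": 0,"wy": 0,"wz": 0},{"dx": 2.1,"dy": 9.8,"dz": 0,"wx": 0,"wy": 0,"wz": 0},{"dx": 2.6,"dy": 12.2,"dz": 0,"wx": 0,"wy": 0,"wz": 0},{"dx": 3.2,"dy": 14.7,"dz": 0,"wx": 0,"wy": 0,"wz": 0},{"dx": 3.7,"dy": 17.1,"dz": 0,"wx": 0,"wy": 0,"wz": 0},{"dx": 4.2,"dy": 19.5,"dz": 0,"wx": 0,"wy": 0,"wz": 0},{"dx": 4.7,"dy": 22,"dz": 0,"wx": 0,"wy": 0,"wz": 0},{"dx": 5.3,"dy": 24.4,"dz": 0,"wx": 0,"wy": 0,"wz": 0},{"dx": 5.8,"dy": 26.9,"dz": 0,"wx": 0,"wy": 0,"wz": 0},{"dx": 6.3,"dy": 29.3,"dz": 0,"wx": 0,"wy": 0,"wz": 0}]'

```text
time: 9.15
eef_pos: [539.8, -104.5, 65.6]
tcp_rot: [1.03, 2.968, -0.002]
wrist_force: [-3.3, -4.3, 5.9]
opening: 14.9
grip_force: 49.3
```

```bash
python3 - <<'E'
from h import *
s=robot.get_obs();print({k:np.round(s[k],3) for k in ("time","eef_pos","wrist_force")})
u=np.array([.438,.899]);F=s["eef_pos"][:2]+95*u;print("face",F)
for n in ("scene","side","wrist"):
    q=shot(n);cv2.imwrite(f"pics/{n}4.png",q["image"])
    for k in ("stop_face","jaw","tin"):
        for a in tip_of(q,k)[:1]:
            w=atz(q,a["point"],16);print(n,k,round(a["score"],2),w.round(1),"ahead",((w[:2]-F)@u).round(1))
a=cv2.imread("pics/scene4.png")[160:270,190:350];b=cv2.imread("pics/side4.png")[150:290,200:350]
cv2.imwrite("pics/c4.png",np.hstack([cv2.resize(a,(400,275)),cv2.resize(b,(400,275))]))
E
```

```text
{'time': np.float64(9.15), 'eef_pos': array([ 539.764, -104.471,   65.648]), 'wrist_force': array([-3.34 , -4.336,  5.939])}
face [581.37406982 -19.06623011]
scene stop_face 0.67 [631.8  78.2  16. ] ahead 109.5
scene jaw 0.75 [583.2 -19.5  16. ] ahead 0.3
scene tin 0.64 [595.6  15.3  16. ] ahead 37.1
side stop_face 0.64 [627.6  67.3  16. ] ahead 97.9
side jaw 0.95 [577.9  -6.9  16. ] ahead 9.5
side tin 0.56 [604.7  17.8  16. ] ahead 43.3
wrist jaw 0.63 [585.4 -18.6  16. ] ahead 2.2
wrist tin 0.57 [602.5  18.   16. ] ahead 42.6
```

View pics/c4.png

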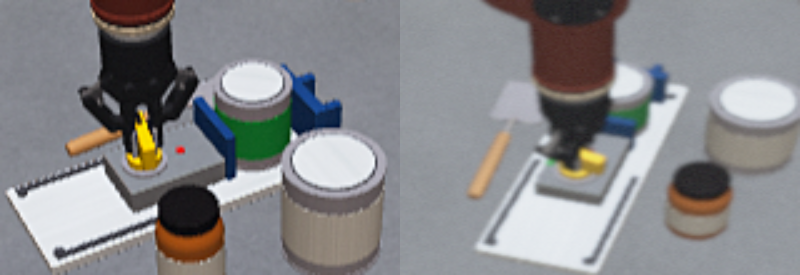

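The crop shows the wing, the jaw and the tin touching or nearly so, with a remaining gap to the fixed jaw. The force along the slide is about 5 N. I'll creep forward and watch the force.

Emit:
apply_moves --deltas '[{"dx": 0.2,"dy": 1,"dz": 0,"wx": 0,"wy": 0,"wz": 0},{"dx": 0.4,"dy": 2,"dz": 0,"wx": 0,"wy": 0,"wz": 0},{"dx": 0.6,"dy": 2.9,"dz": 0,"wx": 0,"wy": 0,"wz": 0},{"dx": 0.8,"dy": 3.9,"dz": 0,"wx": 0,"wy": 0,"wz": 0},{"dx": 1.1,"dy": 4.9,"dz": 0,"wx": 0,"wy": 0,"wz": 0}]'

```text
time: 10.38
eef_pos: [542.0, -100.0, 65.7]
tcp_rot: [1.029, 2.967, -0.002]
wrist_force: [-2.9, -5.0, 5.7]
opening: 15.6
grip_force: 49.2
```

Emit:
apply_moves --deltas '[{"dx": 0.2,"dy": 1,"dz": 0,"wx": 0,"wy": 0,"wz": 0},{"dx": 0.4,"dy": 2,"dz": 0,"wx": 0,"wy": 0,"wz": 0},{"dx": 0.6,"dy": 2.9,"dz": 0,"wx": 0,"wy": 0,"wz": 0}]'

```text
time: 10.75
eef_pos: [543.3, -97.3, 65.7]
tcp_rot: [1.029, 2.967, -0.002]
wrist_force: [-2.4, -4.6, 6.1]
opening: 15.4
grip_force: 49.2
```

Emit:
apply_moves --deltas '[{"dx": 0.2,"dy": 0.7,"dz": 0,"wx": 0,"wy": 0,"wz": 0},{"dx": 0.3,"dy": 1.4,"dz": 0,"wx": 0,"wy": 0,"wz": 0},{"dx": 0.4,"dy": 2,"dz": 0,"wx": 0,"wy": 0,"wz": 0}]'

```text
time: 11.12
eef_pos: [544.2, -95.5, 65.7]
tcp_rot: [1.029, 2.967, -0.002]
wrist_force: [-3.4, -4.6, 5.7]
opening: 15.5
grip_force: 49.2
```

Emit:
apply_moves --deltas '[{"dx": 0.2,"dy": 0.7,"dz": 0,"wx": 0,"wy": 0,"wz": 0},{"dx": 0.3,"dy": 1.4,"dz": 0,"wx": 0,"wy": 0,"wz": 0}]'

```text
time: 11.38
eef_pos: [544.8, -94.3, 65.6]
tcp_rot: [1.029, 2.967, -0.002]
wrist_force: [-4.2, -6.9, 6.0]
opening: 14.9
grip_force: 49.3
```

Emit:
apply_moves --deltas '[{"dx": 0.1,"dy": 0.7,"dz": 0,"wx": 0,"wy": 0,"wz": 0}]'

```text
time: 11.5
eef_pos: [544.8, -94.2, 65.6]
tcp_rot: [1.03, 2.968, -0.003]
wrist_force: [-4.8, -7.9, 7.8]
opening: 15.4
grip_force: 49.5
```

Emit:
apply_moves --deltas '[{"dx": 0.1,"dy": 0.7,"dz": 0,"wx": 0,"wy": 0,"wz": 0}]'

```text
time: 11.62
eef_pos: [544.9, -94.2, 65.6]
tcp_rot: [-1.031, -2.968, 0.005]
wrist_force: [-5.8, -9.1, 9.7]
opening: 15.6
grip_force: 49.7
```

The position has stopped advancing while the force rises, so the tin is home. Now I'll lock the jaw.

Emit:
apply_moves --deltas '[{"dx": 0,"dy": 0,"dz": 0,"wx": 0,"wy": 0,"wz": 0.12},{"dx": 0,"dy": 0,"dz": 0,"wx": 0,"wy": 0,"wz": 0.24},{"dx": 0,"dy": 0,"dz": 0,"wx": 0,"wy": 0,"wz": 0.36},{"dx": 0,"dy": 0,"dz": 0,"wx": 0,"wy": 0,"wz": 0.48},{"dx": 0,"dy": 0,"dz": 0,"wx": 0,"wy": 0,"wz": 0.6},{"dx": 0,"dy": 0,"dz": 0,"wx": 0,"wy": 0,"wz": 0.72},{"dx": 0,"dy": 0,"dz": 0,"wx": 0,"wy": 0,"wz": 0.84},{"dx": 0,"dy": 0,"dz": 0,"wx": 0,"wy": 0,"wz": 0.96},{"dx": 0,"dy": 0,"dz": 0,"wx": 0,"wy": 0,"wz": 1.08},{"dx": 0,"dy": 0,"dz": 0,"wx": 0,"wy": 0,"wz": 1.2},{"dx": 0,"dy": 0,"dz": 0,"wx": 0,"wy": 0,"wz": 1.3},{"dx": 0,"dy": 0,"dz": 0,"wx": 0,"wy": 0,"wz": 1.38},{"dx": 0,"dy": 0,"dz": 0,"wx": 0,"wy": 0,"wz": 1.38}]'

```text
time: 13.25
eef_pos: [544.7, -94.2, 65.7]
tcp_rot: [2.683, 1.631, -0.004]
wrist_force: [-6.5, -8.1, 9.4]
opening: 15.5
grip_force: 50.2
```

```bash
python3 - <<'E'
from h import *
s=robot.get_obs();print({k:np.round(s[k],3) for k in ("time","eef_pos","tcp_rot","wrist_force","moment")})
r=s["tcp_rot"];print(np.degrees(2*np.arctan2(r[1],r[0])))
q=shot("wrist");cv2.imwrite("pics/wrist5.png",q["image"])
E
```

```text
{'time': np.float64(13.25), 'eef_pos': array([544.748, -94.196,  65.721]), 'tcp_rot': array([ 2.683,  1.631, -0.004]), 'wrist_force': array([-6.505, -8.103,  9.426]), 'moment': array([-1.728,  1.345,  0.434])}
62.59621341955697
```

View pics/wrist5.png

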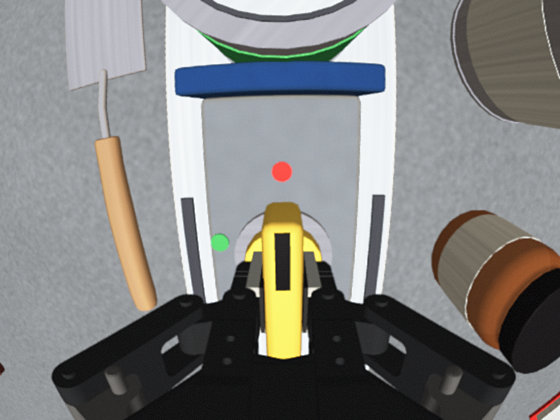

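The wing points at the red mark and is in line with the slide, so the jaw is locked, and its face is against the tin. I'll release and lift.

Emit:
apply_moves --deltas '[{"dx": 0,"dy": 0,"dz": 0,"wx": 0,"wy": 0,"wz": 0},{"dx": 0,"dy": 0,"dz": 0,"wx": 0,"wy": 0,"wz": 0},{"dx": 0,"dy": 0,"dz": 0,"wx": 0,"wy": 0,"wz": 0},{"dx": 0,"dy": 0,"dz": 0,"wx": 0,"wy": 0,"wz": 0},{"dx": 0,"dy": 0,"dz": 0,"wx": 0,"wy": 0,"wz": 0},{"dx": 0,"dy": 0,"dz": -10,"wx": 0,"wy": 0,"wz": 0},{"dx": 0,"dy": 0,"dz": -40,"wx": 0,"wy": 0,"wz": 0},{"dx": 0,"dy": 0,"dz": -80,"wx": 0,"wy": 0,"wz": 0},{"dx": 0,"dy": 0,"dz": -120,"wx": 0,"wy": 0,"wz": 0},{"dx": 0,"dy": 0,"dz": -160,"wx": 0,"wy": 0,"wz": 0},{"dx": 0,"dy": 0,"dz": -160,"wx": 0,"wy": 0,"wz": 0},{"dx": 0,"dy": 0,"dz": -160,"wx": 0,"wy": 0,"wz": 0}]' --grip 1

```text
time: 14.8
eef_pos: [545.4, -91.4, 225.4]
tcp_rot: [-2.682, -1.636, -0.0]
wrist_force: [-0.8, 0.2, -0.2]
opening: 85.2
grip_force: 0.0
```

```bash
python3 - <<'E'
from h import *
s=robot.get_obs();print({k:np.round(s[k],3) for k in ("time","eef_pos","wrist_force","opening")})
q=shot("wrist");cv2.imwrite("pics/wrist6.png",q["image"])
E
```

```text
{'time': np.float64(14.8), 'eef_pos': array([545.399, -91.421, 225.352]), 'wrist_force': array([-0.802,  0.195, -0.214]), 'opening': np.float64(85.19)}
```

View pics/wrist6.png

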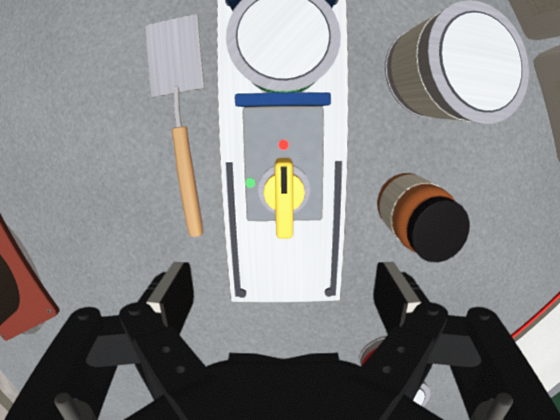

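The wing is in line with the slide, the tin sits between both jaws, and the bystanders haven't moved. From the bed edge I get a face position of about y +42 mm, against 41 expected. Handing in.

```bash
python3 -c "
from h import *
print(order.finish_job())"
```

```text
the job is handed in; nothing more can be done
None
```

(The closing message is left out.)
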